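# Load the square pearl plaque into the sprung jig

## Robot

A 6-joint arm with a two-finger parallel gripper is mounted at the origin on the work surface. World frame = base frame: x ahead of the robot, y to its left, z up, the work surface at z = 0. Lengths are in m, angles in rad, forces in N, time in s.
With the tool pointing down it reaches from about 0.375 to 0.975 m from the base axis. Payload 3.8 kg.
Tool frame: the origin (TCP) lies at the very end of the fingers, on their centre line; the grasp point (between the pads) lies behind it (ctrl.grip_point_offset is the y of the grasp point in the tool frame, in m); y points along the fingers, x is the direction in which the jaws open and shut, and the axes are right-handed (so a half turn about y gives the same grasp; the last joint's range is limited). The gripper opens to 85 mm and grips with 20 to 120 N. Pads are 22 mm wide; open, the fingers measure 114 mm over their backs; the gripper's body (76 mm by 85 mm) begins 54 mm behind the grasp point. The pads swing forward as they close: fully open they stand 13 mm farther back than shut.
Start: joints at [-1.264, 0.264, 1.604, -0, 1.274, -0.037], TCP at [0.228, -0.635, 0.231] pointing down, gripper open.
Joint ranges: [-2.63, 2.63], [-0.94, 2.18], [0.31, 2.57], [-1.31, 4.45], [0, 2.66], [-2.55, 2.55]. Speed limits (rad/s): [2.57, 2.57, 3.14, 3.14, 3.14, 3.14].

## Interface

Orientations are given as a unit quaternion [w, x, y, z].
In Python, from rig import ctrl, grab_frame, get_calibration, nets gives the robot as it stands.
- The arm moves only by the tool jog_arm, never from a script. Its argument "moves" is a list of rows, each a list of 5 numbers: the gripper command: -1 is fully open, 1 is shut, values between are in proportion, then the shift along the tool's x, y, z scaled (see below), then the turn about the tool's y scaled (see below). A call has 1 to 8 rows; each row shifts and turns the commanded pose from where the row before left it, along the tool's axes as they then stand; what a row does not reach is not made up. The controller multiplies each number of a shift by 20 mm and each number of a turn by 6 degrees. A row lasts 1/12 s, in which the tool goes at most 41.7 mm and 7.16 degrees, less where a joint would pass 70% of its speed; a pose out of reach is approached as far as the arm can. A call with a number of a shift or a turn outside -1 to 1 is refused whole. A call with a gripper value outside its range is refused whole. The fingers move at their own pace and stop on an object; "newtons" is the grip in N (left out, the last holds). Time passes only in rows, so rows that do not move let the fingers close. It gives the time, the measured TCP pose, the force and the opening at its end, in the units of the state.
- ctrl.observe(): the state, without advancing time (a new reading comes with each control period).
- grab_frame(name): name is "scene" or "top" or "wrist"; returns the picture (400x640x3 uint8, red, green, blue); there is no depth.
- get_calibration(name): a dict with "mtx" (3x3 intrinsics, pixels), "R" (3x3) and "t" (3): a world point X has camera coordinates R X + t; the wrist camera has in their place "hand_eye" (4x4, takes a point from camera to tool coordinates, whose origin is the TCP and whose axes are the tool frame's). Camera axes: x right, y down, z forward; pixel columns grow to the right and rows downward; lengths in m; the calibration is good to about 2 mm. A picture is of the moment at which its call begins: read the wrist's pose just before it. get_calibration takes no time and is no camera call.
- ctrl.close_job(): hands the job in, once; it reports no verdict.
Trained networks look in the newest picture that a camera, given by its name, has taken for a name from the list of things; names that differ only in an ending like _2 or _b are one class to them, and where a whole thing is asked for, a point or a joint stands for the part that bears it (a point fixed in the world has none). Each returns a list of dicts, best first, with "p" (0 to 1); they miss things now and then, are a little off and sometimes report something else, mostly with a low value. They report only what shows in the picture. A call takes as long as a camera call. They do not tell look-alikes from the thing itself.
- nets.find_in(query, camera): "xyz" ([x, y, z] in m, in world coordinates, good to about 4 mm: the middle of the surface that is visible of it).
The state is a dict: "clock": time; "qpos": joint angles; "dq": joint speeds; "joint_efforts": joint torques, N m; "position": TCP position; "orientation": TCP orientation; "force": force on the tool from outside, world axes, zero at the start; "ft_torque": the same for the moment, N m; "opening": finger opening in m.
Only numpy, scipy, OpenCV 4.12 (cv2) and the standard library are available. Lean on these libraries where they do the work, as an engineer would, in place of code of your own. Each camera call takes 0.05 s, during which the arm holds its last target.

## Task

Load the square mother-of-pearl plaque into the sprung holding jig on the bench: press the jig's sliding jaw back (the plaque's own edge can do the pushing, held just above the low lip), slip the plaque in behind the lip before the jaw can close, and let go. It must end lying flat on the jig's bed, pearl face up, square to the jig, roughly centred across it, clamped by the spring between lip and jaw; the oblong and the round plaque are not wanted.

Things in the scene. Friction and masses are not known exactly. Their poses are not given: they have to be found in the camera images.
- plaque: The square plaque: a black lacquer block 56 x 56 mm, 18 mm thick, with a mother-of-pearl top face, about 0.1 kg, lying face up on the bench. Origin: centre of its underside; x, y along its sides, z up. Two plaques alike in material and thickness, not wanted, lie near it: an oblong (56 x 84 mm) and a round one (56 mm across); the three change places.
- jig: The holding jig, fixed: dark iron plate with its flat top, the bed, 12 mm above the bench. Origin: on the bench, right under the centre of a loaded plaque; x points from lip to jaw, y across, z up. Plate: x -53 to 117, y -50 to 50 mm. No side walls: the nest is open at both y sides. A loaded plaque's underside is 12 mm above the bench.
- lip (a point): Middle of the top inner edge of the jig's low lip, 28 mm from the jig's origin along its -x, 20 mm above the bench. The lip is a steel bar 8 mm high above the bed, 10 mm thick, 50 mm long across the jig. Axes as the jig's.
- jaw (a joint): Travel (m) of the sprung steel jaw along the jig's +x: 0 closed (face at jig x = 12 mm, 40 mm from the lip), 0.016 open to the plaque's 56 mm, 0.042 at most. Jaw: 25 mm thick, 76 mm wide across the jig, top 57 mm above the bench. Its spring pushes towards the lip: 4.5 N closed, 7 N at 0.016, 11 N fully back; damped, it closes in about half a second.
Mind the look-alikes: they are no part of the job. What is shaped like the plaque but turquoise or yellow is not meant.

How it is judged:
On the way:
1. the sprung jaw has been pressed back by more than 12 mm (value of joint jaw above 0.012 m), for 0.1 s.
At the end, for the whole second after the job is handed in: The square plaque rests flat on the jig's bed (height within 4 mm, tilt under 6 degrees, pearl face up), within 10 mm of the nest centre along the jig and 18 mm across, square within 10 degrees, and holds the jaw open (joint 0.010 to 0.027 m) (x of plaque in the frame of jig between -0.01 and 0.01 m and y of plaque in the frame of jig between -0.018 and 0.018 m and z of plaque in the frame of jig between 0.008 and 0.016 m and angle between plaque's own z axis and vertical below 0.1 rad and (angle between the x axis of plaque and the x axis of jig, either way round below 0.18 rad or angle between the x axis of plaque and the y axis of jig, either way round below 0.18 rad) and value of joint jaw between 0.01 and 0.027 m and linear speed of plaque below 0.02 m/s); the robot touches nothing.
It also fails if it takes over 38 s, if anything falls off the work surface, if the arm or the gripper's body presses on something with over 40 N, if the wrist force passes 120 N, or if a joint passes its speed limit or range.

## Working session

There is one attempt and no reset: what is moved stays moved. The work goes in short steps, Python scripts to look and compute and a tool call to move; the robot and the scene stay as the last step left them, time stands still between calls to the robot, and variables do not carry over. Pictures are saved under pics/ and viewed, and the job is handed in when it is done.

Besides the shell and the picture viewer there is one more tool, called after "Emit:" as name([rows], argument=value, ...), one row to a line, values as JSON. jog_arm: Moves the arm, as the interface text tells. Shifts and turns lie within -1 to 1; 1 stands for 20 mm of shift or 6 degrees of turn. Its arguments: {"type":"object","properties":{"moves":{"type":"array"},"newtons":{"type":"number"}},"required":["moves"]}

```bash
ls; mkdir -p pics; python3 - <<'E'
from rig import ctrl, grab_frame, get_calibration, nets
import cv2
s=ctrl.observe(); print(s, ctrl.grip_point_offset)
for n in ("scene","top","wrist"):
    im=grab_frame(n); cv2.imwrite(f"pics/{n}0.png",im[:,:,::-1])
for q in ("plaque","jig","lip","jaw"):
    for c in ("top","scene"):
        print(q,c,[(d['p'],d['xyz']) for d in nets.find_in(q,c)][:5])
for n in ("scene","top","wrist"): print(n,get_calibration(n))
print(ctrl.observe()['clock'])
E
```

```text
pics
{'clock': 0.0, 'qpos': array([-1.26387943e+00,  2.64734800e-01,  1.60538809e+00, -3.13034762e-05,
        1.27368143e+00, -3.69197793e-02]), 'dq': array([-0.00094215,  0.00017464, -0.0014758 ,  0.00087621,  0.00015574,
        0.00125507]), 'joint_efforts': array([-1.16191448e-03, -5.15106905e+01, -3.67314219e+01,  1.19619322e-04,
        1.28072887e-02,  1.21124683e-05]), 'position': array([ 0.2272983 , -0.63480171,  0.22996677]), 'orientation': array([ 0.57863213, -0.57770203,  0.40771864, -0.40646123]), 'force': array([-0.57574006,  0.14794632, -0.23160349]), 'ft_torque': array([-0.00924196,  0.01958924,  0.00384282]), 'opening': 0.0851786575227336} -0.0187
plaque top [(0.78, [0.6327, -0.1543, 0.021]), (0.69, [0.4025, -0.2942, 0.0199]), (0.66, [0.6357, -0.2921, 0.0182])]
plaque scene [(0.86, [0.64, -0.3022, 0.0195]), (0.6, [0.4089, -0.3026, 0.0204]), (0.59, [0.6363, -0.1567, 0.0207])]
jig top []
jig scene [(0.63, [0.5747, 0.1065, 0.0152])]
lip top [(0.87, [0.5613, 0.1219, 0.01])]
lip scene [(0.63, [0.569, 0.1095, 0.0144])]
jaw top [(0.91, [0.5496, 0.1195, 0.0618]), (0.19, [0.
[... 709 characters left out ...]
     [-9.93559302e-01, -1.17775587e-02, -1.12699611e-01],
       [ 1.12689612e-01,  1.51135455e-03, -9.93629089e-01]]), 't': array([-0.03389315,  0.53794084,  0.90808886])}
wrist {'mtx': array([[336.71363581,   0.        , 315.13979279],
       [  0.        , 336.71363581, 200.86425616],
       [  0.        ,   0.        ,   1.        ]]), 'hand_eye': array([[ 9.99999939e-01,  2.40216743e-04, -2.52344405e-04,
        -8.08684642e-04],
       [ 3.11079756e-04, -2.89490766e-01,  9.57180756e-01,
        -1.41753111e-01],
       [ 1.56879469e-04, -9.57180776e-01, -2.89490824e-01,
         7.53023982e-02],
       [ 0.00000000e+00,  0.00000000e+00,  0.00000000e+00,
         1.00000000e+00]])}
0.55
```

View pics/top0.png

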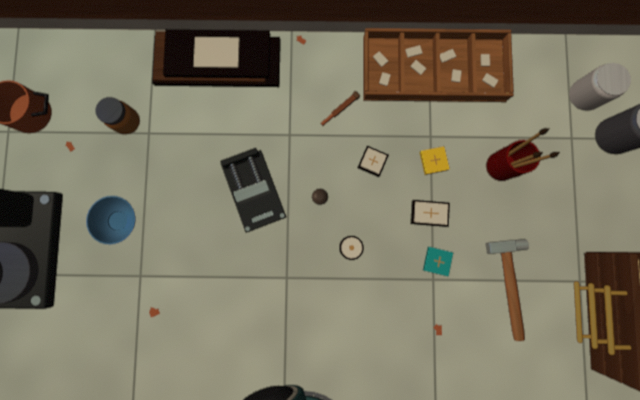

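View pics/scene0.png

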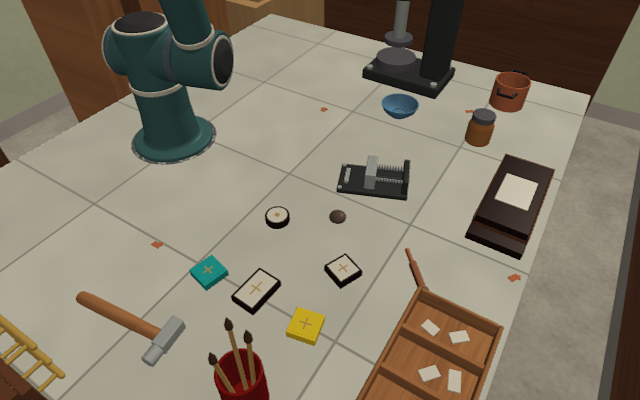

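The square plaque is at top-view (374,160). The oblong is at (431,213), the round one at (351,247), and the turquoise and yellow decoys at (438,261) and (435,160). The jig has its lip at (263,218) and its jaw at (251,190). Next I'll zoom in for edge measurement.

```bash
cat > h.py <<'E'
import numpy as np, cv2
from rig import ctrl, grab_frame, get_calibration, nets
def pix2w(px,cam,z):
    c=get_calibration(cam);K,R,t=c['mtx'],c['R'],c['t']
    d=R.T@np.linalg.inv(K)@np.array([px[0],px[1],1.]); o=-R.T@t
    return o+d*(z-o[2])/d[2]
def w2pix(X,cam):
    c=get_calibration(cam);p=c['mtx']@(c['R']@np.asarray(X)+c['t']);return p[:2]/p[2]
E
python3 - <<'E'
import cv2,numpy as np
from h import *
im=cv2.imread('pics/top0.png')
a=cv2.resize(im[140:240,210:300],None,fx=6,fy=6,interpolation=cv2.INTER_CUBIC)
cv2.imwrite('pics/jigz.png',a)
b=cv2.resize(im[140:180,354:394],None,fx=12,fy=12,interpolation=cv2.INTER_CUBIC)
cv2.imwrite('pics/plz.png',b)
# plaque face: threshold white
g=cv2.cvtColor(cv2.resize(im[140:180,354:394],None,fx=8,fy=8,interpolation=cv2.INTER_CUBIC),cv2.COLOR_BGR2GRAY)
r,th=cv2.threshold(g,0,255,cv2.THRESH_OTSU)
print(r)
# black border: dark
_,dk=cv2.threshold(g,70,255,cv2.THRESH_BINARY_INV)
cs,_=cv2.findContours(dk,cv2.RETR_TREE,cv2.CHAIN_APPROX_NONE)
for c in cs:
    if cv2.contourArea(c)<2000: continue
    q=cv2.boxPoints(cv2.minAreaRect(c))
    w=[pix2w(((p[0]+.5)/8-.5+354,(p[1]+.5)/8-.5+140),'top',0.018) for p in q]
    w=np.array(w); print(cv2.contourArea(c),w.round(4).tolist(),w.mean(0).round(4),[np.linalg.norm(w[i]-w[i-1]).round(4) for i in range(4)],[np.degrees(np.arctan2(*(w[i]-w[i-1])[[1,0]])).round(1) for i in range(4)])
E
```

```text
105.0
6913.5 [[0.6133, -0.1146, 0.018], [0.6665, -0.1367, 0.018], [0.6451, -0.1873, 0.018], [0.5921, -0.165, 0.018]] [ 0.6293 -0.1509  0.018 ] [np.float64(0.0547), np.float64(0.0576), np.float64(0.055), np.float64(0.0574)] [np.float64(67.2), np.float64(-22.6), np.float64(-112.9), np.float64(157.1)]
```

View pics/jigz.png

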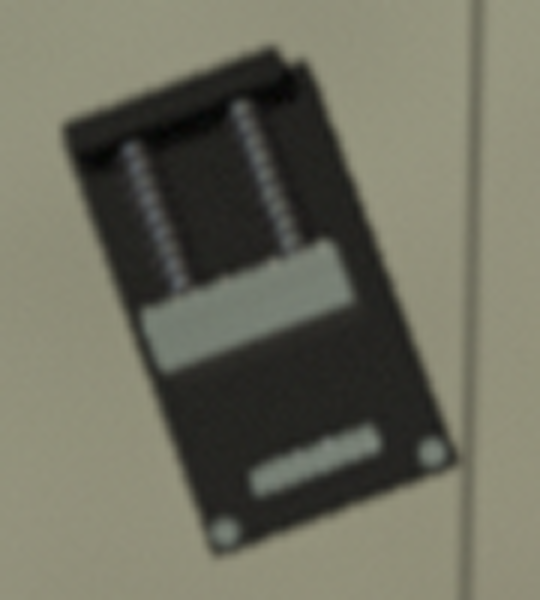

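View pics/plz.png

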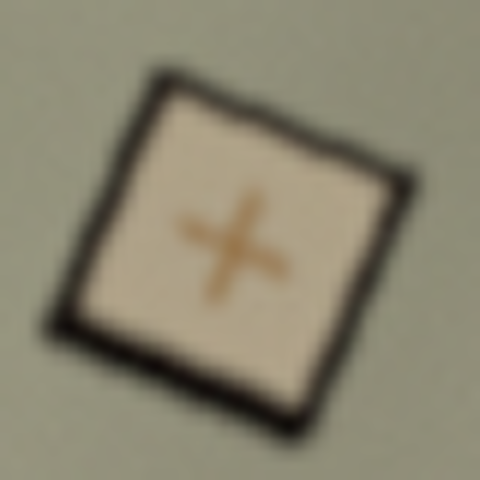

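```bash
cat >> h.py <<'E'
from scipy.optimize import least_squares
E
python3 - <<'E'
from h import *
pts=[((-53,-50,12),(458,462)),((-53,50,12),(216,555)),((-28,25,20),(250,468)),((-28,-25,20),(374,426)),((-38,25,20),(260,496)),((-38,-25,20),(381,450)),
((12,38,57),(165,373)),((12,-38,57),(355,300)),((37,38,57),(142,310)),((37,-38,57),(330,240))]
M=np.array([p for p,_ in pts])/1000.; U=(np.array([u for _,u in pts])+.5)/6-.5+[210,140]
def W(q):
    c,s=np.cos(q[2]),np.sin(q[2]); return np.c_[q[0]+c*M[:,0]-s*M[:,1],q[1]+s*M[:,0]+c*M[:,1],M[:,2]]
f=lambda q: np.concatenate([w2pix(w,'top')-u for w,u in zip(W(q),U)])
r=least_squares(f,[.55,.12,.3]); print(r.x[:2],np.degrees(r.x[2])); print(r.fun.reshape(-1,2).round(2).tolist())
# plaque: centre face
print(pix2w(((233+.5)/12-.5+354,(246+.5)/12-.5+140),'top',.018), 'scene',pix2w((343,268),'scene',.018))
q=r.x
print([w2pix(w,'scene').round(1).tolist() for w in W(q)])
im=cv2.imread('pics/scene0.png'); 
for w in W(q):
    p=w2pix(w,'scene'); 
b=cv2.resize(im[140:210,320:430],None,fx=7,fy=7,interpolation=cv2.INTER_CUBIC)
for w in W(q):
    p=(w2pix(w,'scene')-[320,140]+.5)*7-.5; cv2.circle(b,tuple(int(v) for v in p),3,(0,0,255),-1)
cv2.imwrite('pics/jsc.png',b)
b=cv2.resize(im[245:295,315:375],None,fx=10,fy=10,interpolation=cv2.INTER_CUBIC)
cv2.imwrite('pics/psc.png',b)
E
```

```text
[0.52949152 0.11188359] 21.692915333142356
[[0.41, 0.14], [-0.45, 0.39], [-0.1, 0.46], [-0.05, -0.43], [-0.26, -0.08], [0.32, -0.33], [-0.51, 0.21], [0.47, 0.01], [-0.53, 0.12], [0.7, -0.51]]
[ 0.63147835 -0.15155919  0.018     ] scene [ 0.63174563 -0.15038961  0.018     ]
[[335.5, 189.6], [341.5, 163.3], [350.0, 168.3], [347.3, 181.4], [346.1, 167.8], [343.3, 181.0], [367.5, 155.2], [364.2, 175.4], [377.7, 156.3], [374.9, 176.6]]
```

View pics/jsc.png

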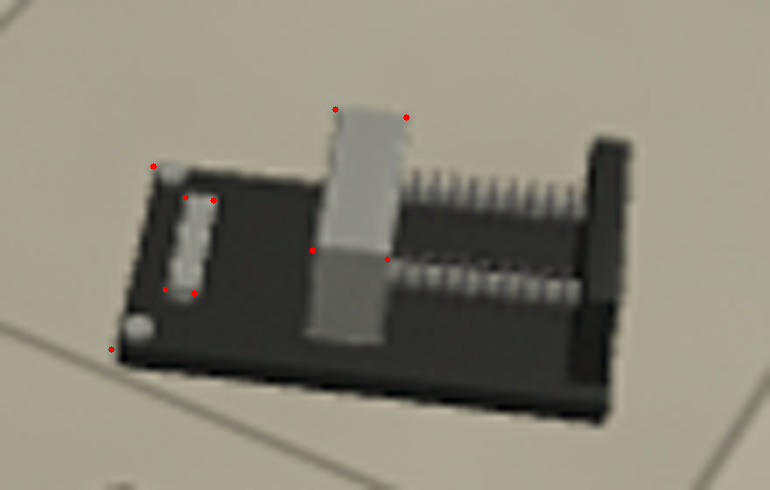

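View pics/psc.png

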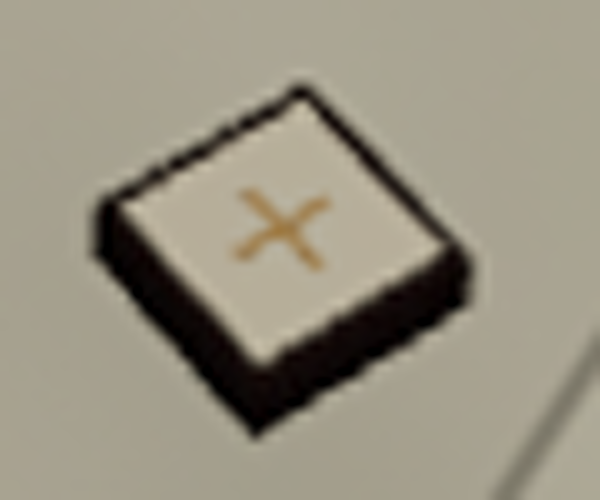

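```bash
cat >> h.py <<'E'
from scipy.spatial.transform import Rotation as Ro
def tool():
    s=ctrl.observe(); q=s['orientation']; return s,Ro.from_quat([q[1],q[2],q[3],q[0]]).as_matrix()
def goto(target,xang):
    """print moves (mm in tool axes) to target TCP, and turn (deg) about tool y to have tool x along xang (mod 180)"""
    s,R=tool(); d=R.T@(np.asarray(target)-s['position'])
    a=np.degrees(np.arctan2(R[1,0],R[0,0])); tz=np.degrees(np.arctan2(R[1,2],R[0,2]))
    turn=-(xang-a); turn=(turn+90)%180-90   # tool y points down => + turn = cw from above
    print('clock',s['clock'].__round__(2) if 0 else round(s['clock'],2),'pos',s['position'].round(4),'xang %.1f zang %.1f ydown %s'%(a,tz,R[:,1].round(3)),'F',s['force'].round(1),'open',round(s['opening'],4),'q6 %.2f'%s['qpos'][5])
    print('shift mm in tool x,y,z',(d*1000).round(1),'units',(d/.02).round(2),'turn deg %.1f'%turn,'units %.2f'%(turn/6))
E
python3 - <<'E'
from h import *
goto([.631,-.151,.15],67.4)
goto([.631,-.151,.15],-22.6)
E
```

```text
clock 0.55 pos [ 0.2275 -0.6355  0.2313] xang -70.3 zang 19.7 ydown [-0.  0. -1.] F [ 0.4 -0.3  0.1] open 0.0853 q6 -0.04
shift mm in tool x,y,z [-320.1   81.3  543.2] units [-16.01   4.06  27.16] turn deg 42.3 units 7.05
clock 0.55 pos [ 0.2275 -0.6355  0.2313] xang -70.3 zang 19.7 ydown [-0.  0. -1.] F [ 0.4 -0.3  0.1] open 0.0853 q6 -0.04
shift mm in tool x,y,z [-320.1   81.3  543.2] units [-16.01   4.06  27.16] turn deg -47.7 units -7.95
```

Emit:
jog_arm([
  [-1,-0.59,0,1,0],
  [-1,-0.59,0,1,0],
  [-1,-0.59,0,1,0],
  [-1,-0.59,0,1,0],
  [-1,-0.59,0,1,0],
  [-1,-0.59,0,1,0],
  [-1,-0.59,0,1,0],
  [-1,-0.59,0,1,0],
], newtons=60)

```text
clock: 1.22
position: [0.3469, -0.4918, 0.2315]
orientation: [-0.578, 0.578, -0.407, 0.407]
force: [-0.1, 0.1, -0.4]
opening: 0.0856
```

Emit:
jog_arm([
  [-1,-0.59,0,1,0],
  [-1,-0.59,0,1,0],
  [-1,-0.59,0,1,0],
  [-1,-0.59,0,1,0],
  [-1,-0.59,0,1,0],
  [-1,-0.59,0,1,0],
  [-1,-0.59,0,1,0],
  [-1,-0.59,0,1,0],
])

```text
clock: 1.88
position: [0.4658, -0.349, 0.2315]
orientation: [-0.578, 0.578, -0.407, 0.407]
force: [0.1, -0.7, 0.1]
opening: 0.0854
```

Emit:
jog_arm([
  [-1,-0.59,0.2,1,0],
  [-1,-0.59,0.2,1,0],
  [-1,-0.59,0.2,1,0],
  [-1,-0.59,0.2,1,0],
  [-1,-0.59,0.2,1,0],
  [-1,-0.59,0.2,1,0],
  [-1,-0.59,0.2,1,0],
  [-1,-0.59,0.2,1,0],
])

```text
clock: 2.55
position: [0.5847, -0.2061, 0.1993]
orientation: [0.578, -0.578, 0.407, -0.407]
force: [0.2, -1.2, -0.9]
opening: 0.0852
```

```bash
python3 - <<'E'
from h import *
goto([.631,-.151,.15],-22.6)
E
```

```text
clock 2.55 pos [ 0.5847 -0.2061  0.1993] xang -70.3 zang 19.7 ydown [ 0. -0. -1.] F [ 0.2 -1.2 -0.9] open 0.0852 q6 0.85
shift mm in tool x,y,z [-36.3  49.3  62.2] units [-1.82  2.47  3.11] turn deg -47.7 units -7.95
```

Emit:
jog_arm([
  [-1,-0.6,0.3,1,0],
  [-1,-0.6,0.3,1,0],
  [-1,-0.6,0.3,1,0],
  [-1,0,0.3,0,-1],
  [-1,0,0.3,0,-1],
  [-1,0,0.3,0,-1],
  [-1,0,0.3,0,-1],
  [-1,0,0.3,0,-1],
])

```text
clock: 3.22
position: [0.6285, -0.1528, 0.1511]
orientation: [-0.664, 0.664, -0.242, 0.242]
force: [1.0, -0.1, -0.3]
opening: 0.0853
```

Emit:
jog_arm([
  [-1,0,0,0,-1],
  [-1,0,0,0,-1],
  [-1,0,0,0,-0.95],
  [-1,0,0,0,0],
])

```text
clock: 3.55
position: [0.6284, -0.1529, 0.1513]
orientation: [0.694, -0.694, 0.138, -0.138]
force: [0.6, -0.5, 0.7]
opening: 0.0854
```

```bash
cat >> h.py <<'E'
def wpix2w(px,z,s,R):
    c=get_calibration('wrist');K,H=c['mtx'],c['hand_eye']
    d=R@H[:3,:3]@np.linalg.inv(K)@np.array([px[0],px[1],1.]); o=R@H[:3,3]+s['position']
    return o+d*(z-o[2])/d[2]
def ww2pix(X,s,R):
    c=get_calibration('wrist');K,H=c['mtx'],c['hand_eye']
    p=H[:3,:3].T@(R.T@(np.asarray(X)-s['position'])-H[:3,3]); p=K@p; return p[:2]/p[2]
E
python3 - <<'E'
from h import *
goto([.631,-.151,.0],-22.6)
s,R=tool(); im=grab_frame('wrist')[:,:,::-1].copy(); cv2.imwrite('pics/w1.png',im)
g=cv2.cvtColor(im,cv2.COLOR_BGR2GRAY)
c,sn=np.cos(np.radians(-22.6)),np.sin(np.radians(-22.6))
for a in(-28,28):
  for b in (-28,28):
    p=ww2pix([.631+(c*a-sn*b)/1e3,-.151+(sn*a+c*b)/1e3,.018],s,R); print(p.round(1)); cv2.circle(im,tuple(int(v) for v in p.round()),2,(0,0,255),-1)
cv2.imwrite('pics/w1a.png',im)
E
```

```text
clock 3.55 pos [ 0.6284 -0.1529  0.1513] xang -22.5 zang 67.5 ydown [ 0. -0. -1.] F [ 0.6 -0.5  0.7] open 0.0854 q6 0.11
shift mm in tool x,y,z [  1.7 151.3   2.8] units [0.08 7.56 0.14] turn deg 0.1 units 0.02
[284.1 220.1]
[282.5 155.8]
[348.6 220.2]
[350.7 156. ]
```

View pics/w1a.png

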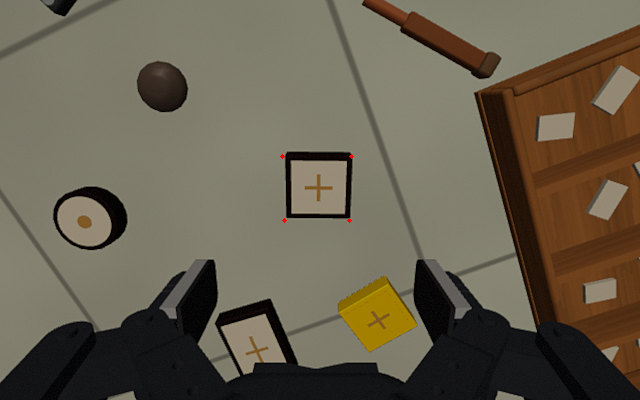

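The square plaque is centred near (318,186) between the fingers. The predicted corners are within about 2 px, and its edges run parallel to the image axes, so the yaw is right.

```bash
python3 - <<'E'
from h import *
s,R=tool()
im=cv2.imread('pics/w1.png')
a=im[140:230,270:370]; g=cv2.resize(cv2.cvtColor(a,cv2.COLOR_BGR2GRAY),None,fx=8,fy=8,interpolation=cv2.INTER_CUBIC)
_,b=cv2.threshold(g,120,255,cv2.THRESH_BINARY)
_,dk=cv2.threshold(g,65,255,cv2.THRESH_BINARY_INV)
cs,_=cv2.findContours(dk,cv2.RETR_CCOMP,cv2.CHAIN_APPROX_NONE)
for c in cs:
    if cv2.contourArea(c)<20000: continue
    rc=cv2.minAreaRect(c); q=(cv2.boxPoints(rc)+.5)/8-.5+[270,140]
    w=np.array([wpix2w(p,.018,s,R) for p in q]); print(q.round(1).tolist(),w.mean(0).round(4),[round(float(np.linalg.norm(w[i]-w[i-1])),4) for i in range(4)],[round(float(np.degrees(np.arctan2(*(w[i]-w[i-1])[[1,0]]))),1) for i in range(4)])
print(wpix2w((318.5,187),.018,s,R))
E
```

```text
[[284.5, 217.5], [284.8, 151.2], [351.9, 151.6], [351.5, 217.9]] [ 0.6335 -0.1489  0.018 ] [0.0581, 0.0575, 0.0548, 0.0576] [156.9, 65.5, -23.0, -111.2]
[[289.3, 213.4], [289.8, 159.6], [346.6, 160.1], [346.1, 213.9]] [ 0.6327 -0.1503  0.018 ] [0.049, 0.0468, 0.0468, 0.0469] [156.7, 65.5, -23.2, -111.7]
[ 0.63324916 -0.15017926  0.018     ]
```

Emit:
jog_arm([
  [-1,0.14,0.9,0.2,0],
  [-1,0,1,0,0],
  [-1,0,1,0,0],
  [-1,0,1,0,0],
  [-1,0,1,0,0],
  [-1,0,1,0,0],
  [-1,0,0.8,0,0],
  [-1,0,0.4,0,0],
])

```text
clock: 4.27
position: [0.6307, -0.1499, 0.0066]
orientation: [0.693, -0.693, 0.141, -0.138]
force: [-1.2, 0.4, -0.2]
opening: 0.0855
```

```bash
python3 - <<'E'
from h import *
goto([.6325,-.1503,.0],-22.8)
im=grab_frame('wrist')[:,:,::-1].copy(); cv2.imwrite('pics/w2.png',im)
E
```

```text
clock 4.27 pos [ 0.6307 -0.1499  0.0066] xang -22.8 zang 67.2 ydown [-0.004  0.001 -1.   ] F [-1.2  0.4 -0.2] open 0.0855 q6 0.13
shift mm in tool x,y,z [1.9 6.6 0.3] units [0.09 0.33 0.02] turn deg 0.0 units 0.01
```

View pics/w2.png

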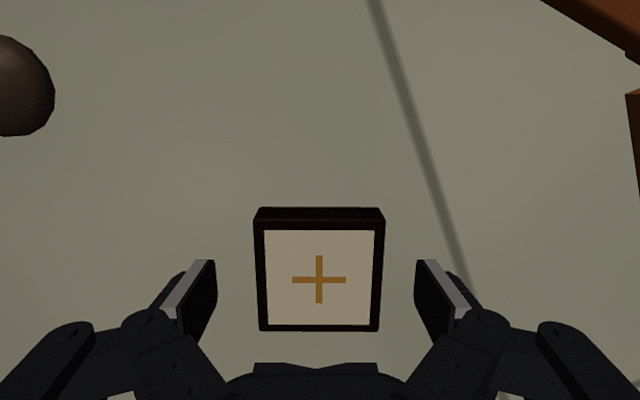

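Emit:
jog_arm([
  [-1,0.05,0.2,0,0],
  [-1,0,0,0,0],
])

```text
clock: 4.48
position: [0.6339, -0.1509, 0.0056]
orientation: [-0.693, 0.693, -0.139, 0.139]
force: [0.3, -1.2, -0.6]
opening: 0.0853
```

```bash
python3 - <<'E'
from h import *
goto([.6325,-.1503,.0],-22.8)
s,R=tool()
im=grab_frame('wrist')[:,:,::-1].copy(); cv2.imwrite('pics/w3.png',im)
p=s['position'].copy();p[2]=.018; print(ww2pix(p,s,R))
E
```

```text
clock 4.48 pos [ 0.6339 -0.1509  0.0056] xang -22.7 zang 67.3 ydown [ 0.001 -0.    -1.   ] F [ 0.3 -1.2 -0.6] open 0.0853 q6 0.12
shift mm in tool x,y,z [-1.5  5.5  0. ] units [-0.08  0.28  0.  ] turn deg 0.1 units 0.02
[314.05840635 281.34297297]
```

View pics/w3.png

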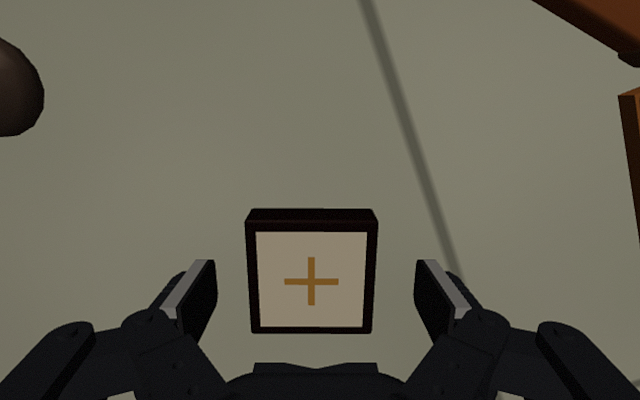

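Centred to within about 1 mm: the cross is at (311,282) and the tool axis at (314,281). Lowering 5 mm and closing.

Emit:
jog_arm([
  [-1,-0.05,0.25,0,0],
  [-1,0,0,0,0],
  [1,0,0,0,0],
  [1,0,0,0,0],
  [1,0,0,0,0],
  [1,0,0,0,0],
  [1,0,0,0,0],
  [1,0,0,0,0],
], newtons=60)

```text
clock: 5.2
position: [0.6332, -0.1505, 0.0011]
orientation: [-0.693, 0.693, -0.138, 0.139]
force: [0.1, -0.3, 4.1]
opening: 0.0545
```

Emit:
jog_arm([
  [1,0,0,0,0],
  [1,0,0,0,0],
])

```text
clock: 5.37
position: [0.6332, -0.1506, 0.0011]
orientation: [-0.693, 0.693, -0.138, 0.139]
force: [-0.5, 0.8, 5.1]
opening: 0.0543
```

```bash
python3 - <<'E'
from h import *
goto([.6325,-.1503,.0],-22.8)
s,R=tool()
im=grab_frame('wrist')[:,:,::-1].copy(); cv2.imwrite('pics/w4.png',im)
E
```

```text
clock 5.37 pos [ 0.6332 -0.1506  0.0011] xang -22.6 zang 67.4 ydown [ 0.001 -0.    -1.   ] F [-0.5  0.8  5.1] open 0.0543 q6 0.12
shift mm in tool x,y,z [-0.7  1.1 -0. ] units [-0.04  0.06 -0.  ] turn deg 0.2 units 0.03
```

View pics/w4.png

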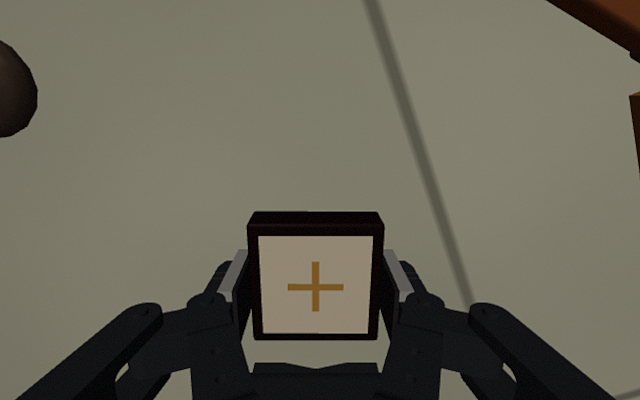

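Emit:
jog_arm([
  [1,0,-0.6,0,0],
  [1,0,-1,0,0],
  [1,0,-1,0,0],
  [1,0,-1,0,0],
  [1,0,-1,0,0],
  [1,0,-1,0,0],
  [1,0,-1,0,0],
])

```text
clock: 6.0
position: [0.6315, -0.1501, 0.1328]
orientation: [0.693, -0.693, 0.139, -0.138]
force: [-0.2, -0.2, -0.6]
opening: 0.0542
```

Emit:
jog_arm([
  [1,0,0,0,1],
  [1,0,0,0,1],
  [1,0,0,0,1],
  [1,0,0,0,1],
  [1,0,0,0,1],
  [1,0,0,0,1],
  [1,0,0,0,1],
  [1,0,0,0,0.6],
])

```text
clock: 6.67
position: [0.6315, -0.1501, 0.1318]
orientation: [-0.584, 0.585, -0.398, 0.397]
force: [0.4, 0.4, -1.2]
opening: 0.0543
```

```bash
python3 - <<'E'
from h import *
goto([.506,.1027,.13],111.7)
E
```

```text
clock 6.67 pos [ 0.6315 -0.1501  0.1318] xang -68.5 zang 21.5 ydown [-0.002  0.    -1.   ] F [ 0.4  0.4 -1.2] open 0.0543 q6 0.92
shift mm in tool x,y,z [-281.2    2.2  -24.1] units [-14.06   0.11  -1.2 ] turn deg -0.2 units -0.03
```

Emit:
jog_arm([
  [1,-1,0,-0.1,0],
  [1,-1,0,-0.1,0],
  [1,-1,0,-0.1,0],
  [1,-1,0,-0.1,0],
  [1,-1,0,-0.1,0],
  [1,-1,0,-0.1,0],
  [1,-1,0,-0.1,0],
  [1,-1,0,-0.1,0],
])

```text
clock: 7.33
position: [0.5567, -0.0069, 0.1319]
orientation: [-0.585, 0.586, -0.397, 0.396]
force: [0.4, 0.0, -1.3]
opening: 0.0542
```

Emit:
jog_arm([
  [1,-1,0,-0.1,0],
  [1,-1,0,-0.1,0],
  [1,-1,0,-0.1,0],
  [1,-1,0,-0.1,0],
  [1,-1,0,0,0],
  [1,-1,0,0,0],
  [1,0,0,0,0],
  [1,0,0,0,0],
])

```text
clock: 8.0
position: [0.5052, 0.1013, 0.1321]
orientation: [-0.586, 0.586, -0.396, 0.396]
force: [0.2, -0.4, -1.8]
opening: 0.0543
```

```bash
python3 - <<'E'
from h import *
goto([.506,.1027,.13],111.7)
s,R=tool()
im=grab_frame('wrist')[:,:,::-1].copy(); cv2.imwrite('pics/w5.png',im)
np.savez('w5.npz',p=s['position'],R=R)
E
```

```text
clock 8.0 pos [0.5052 0.1013 0.1321] xang -68.1 zang 21.9 ydown [-0.001 -0.    -1.   ] F [ 0.2 -0.4 -1.8] open 0.0543 q6 1.34
shift mm in tool x,y,z [-1.   2.1  1.3] units [-0.05  0.1   0.06] turn deg 0.2 units 0.04
```

View pics/w5.png

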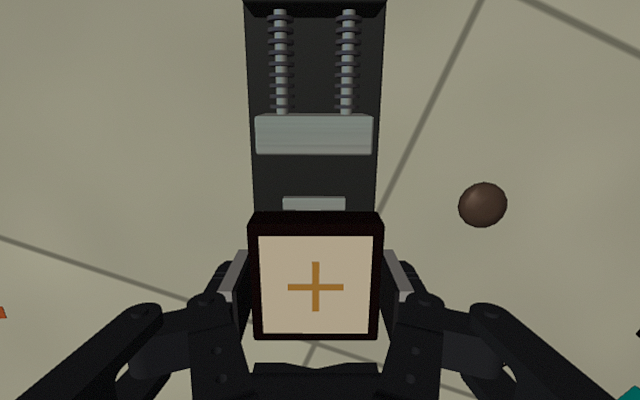

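The wrist view shows the plaque held square at (316,287), the lip at (314,203) and the jaw top at (314,132), all aligned. I'll zoom in to fit the jig pose.

```bash
python3 - <<'E'
from h import *
im=cv2.imread('pics/w5.png')
cv2.imwrite('pics/w5z.png',cv2.resize(im[100:220,240:390],None,fx=5,fy=5,interpolation=cv2.INTER_CUBIC))
E
```

```text
(no output)
```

View pics/w5z.png

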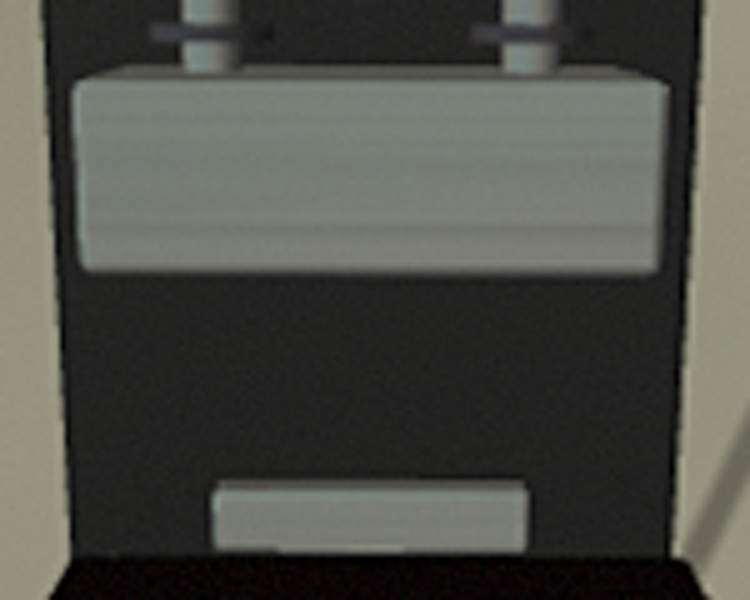

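```bash
cat > fitw.py <<'E'
from h import *
d=np.load('w5.npz'); s={'position':d['p']};R=d['R']
pts=[((37,38,57),(71,83)),((37,-38,57),(669,84)),((12,38,57),(81,272)),((12,-38,57),(661,273)),((-28,25,20),(212,489)),((-28,-25,20),(528,489))]
M=np.array([p for p,_ in pts])/1000.; U=(np.array([u for _,u in pts])+.5)/5-.5+[240,100]
def W(q):
    c,sn=np.cos(q[2]),np.sin(q[2]); return np.c_[q[0]+c*M[:,0]-sn*M[:,1],q[1]+sn*M[:,0]+c*M[:,1],M[:,2]]
f=lambda q: np.concatenate([ww2pix(w,s,R)-u for w,u in zip(W(q),U)])
r=least_squares(f,[.53,.112,.38]); q=r.x
print(q[:2],np.degrees(q[2])); print(r.fun.reshape(-1,2).round(2).tolist())
c,sn=np.cos(q[2]),np.sin(q[2]); e=d['p'][:2]-q[:2]
print('TCP in jig',(np.array([c*e[0]+sn*e[1],-sn*e[0]+c*e[1]])*1e3).round(1))
# plaque centre in view: top face z = tcp+ .017
p=wpix2w((315.7,287),d['p'][2]+.017,s,R); e=p[:2]-q[:2]
print('plaque in jig',(np.array([c*e[0]+sn*e[1],-sn*e[0]+c*e[1]])*1e3).round(1))
E
python3 fitw.py
```

```text
[0.53113567 0.11368102] 21.79817687531725
[[-1.01, -1.29], [1.1, -1.2], [-1.02, 0.81], [0.63, 0.89], [-0.04, 0.68], [0.4, 0.82]]
TCP in jig [-28.7  -1.9]
plaque in jig [-28.8  -1.3]
```

Emit:
jog_arm([
  [1,-0.07,1,0,0],
  [1,0,1,0,0],
  [1,0,1,0,0],
  [1,0,1,0,0],
  [1,0,0.8,0,0],
  [1,0,0.5,0,0],
  [1,0,0,0,0],
  [1,0,0,0,0],
])

```text
clock: 8.72
position: [0.5056, 0.1014, 0.026]
orientation: [-0.585, 0.586, -0.397, 0.396]
force: [1.1, 0.6, -0.6]
opening: 0.0544
```

```bash
python3 - <<'E'
from h import *
goto([.5045,.103,.0235],111.8)
s,R=tool()
im=grab_frame('wrist')[:,:,::-1].copy(); cv2.imwrite('pics/w6.png',im)
im=grab_frame('scene')[:,:,::-1].copy(); cv2.imwrite('pics/s6.png',cv2.resize(im[100:220,270:430],None,fx=5,fy=5,interpolation=cv2.INTER_CUBIC))
np.savez('w6.npz',p=s['position'],R=R)
E
```

```text
clock 8.72 pos [0.5056 0.1014 0.026 ] xang -68.2 zang 21.8 ydown [-0.001 -0.    -1.   ] F [ 1.1  0.6 -0.6] open 0.0544 q6 1.34
shift mm in tool x,y,z [-1.9  2.5 -0.4] units [-0.09  0.12 -0.02] turn deg -0.0 units -0.01
```

View pics/w6.png

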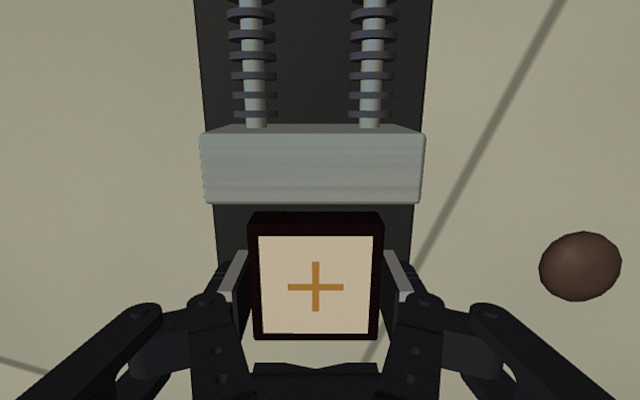

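View pics/s6.png

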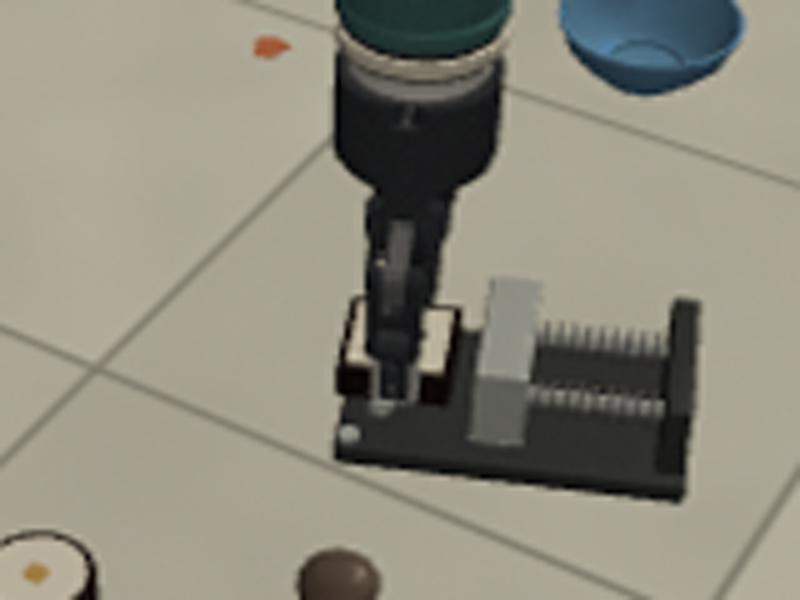

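The plaque is above the lip, in front of the jaw and about 2 mm off centre. I'll lower it 3 mm and push towards the jaw.

Emit:
jog_arm([
  [1,-0.08,0.15,0,0],
  [1,0,0,0.4,0],
  [1,0,0,0.4,0],
  [1,0,0,0.4,0],
  [1,0,0,0.2,0],
  [1,0,0,0,0],
])

```text
clock: 9.32
position: [0.5302, 0.1138, 0.023]
orientation: [-0.584, 0.587, -0.397, 0.395]
force: [-6.5, -2.8, 2.7]
opening: 0.0543
```

```bash
cat > tj.py <<'E'
from h import *
s,R=tool(); q=np.array([.5311,.1137]);a=np.radians(21.8);e=s['position'][:2]-q
print('clock',round(s['clock'],2),'TCP in jig mm',((np.cos(a)*e[0]+np.sin(a)*e[1])*1e3).round(1),((-np.sin(a)*e[0]+np.cos(a)*e[1])*1e3).round(1),'z',(s['position'][2]*1e3).round(1),'F jig x,y',(np.cos(a)*s['force'][0]+np.sin(a)*s['force'][1]).round(1),(-np.sin(a)*s['force'][0]+np.cos(a)*s['force'][1]).round(1),'Fz',s['force'][2].round(1),'zang',np.degrees(np.arctan2(R[1,2],R[0,2])).round(1))
E
python3 tj.py
```

```text
clock 9.32 TCP in jig mm -0.9 0.4 z 23.0 F jig x,y -7.1 -0.2 Fz 2.7 zang 21.8
```

Emit:
jog_arm([
  [1,0,0,0.25,0],
  [1,0,0,0,0],
  [1,0,0,0,0],
])

```text
clock: 9.57
position: [0.5337, 0.1153, 0.0226]
orientation: [-0.584, 0.587, -0.398, 0.395]
force: [-7.0, -3.2, 3.0]
opening: 0.0544
```

```bash
python3 tj.py; python3 - <<'E'
from h import *
im=grab_frame('wrist')[:,:,::-1].copy(); cv2.imwrite('pics/w7.png',im)
im=grab_frame('scene')[:,:,::-1].copy(); cv2.imwrite('pics/s7.png',cv2.resize(im[100:220,270:430],None,fx=5,fy=5,interpolation=cv2.INTER_CUBIC))
E
```

```text
clock 9.57 TCP in jig mm 3.0 0.5 z 22.6 F jig x,y -7.7 -0.3 Fz 3.0 zang 21.8
```

View pics/w7.png

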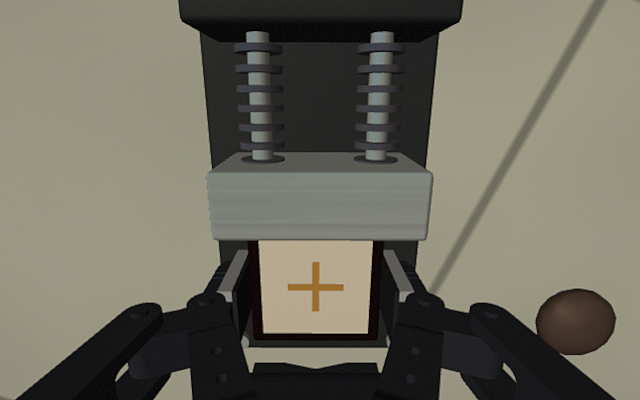

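View pics/s7.png

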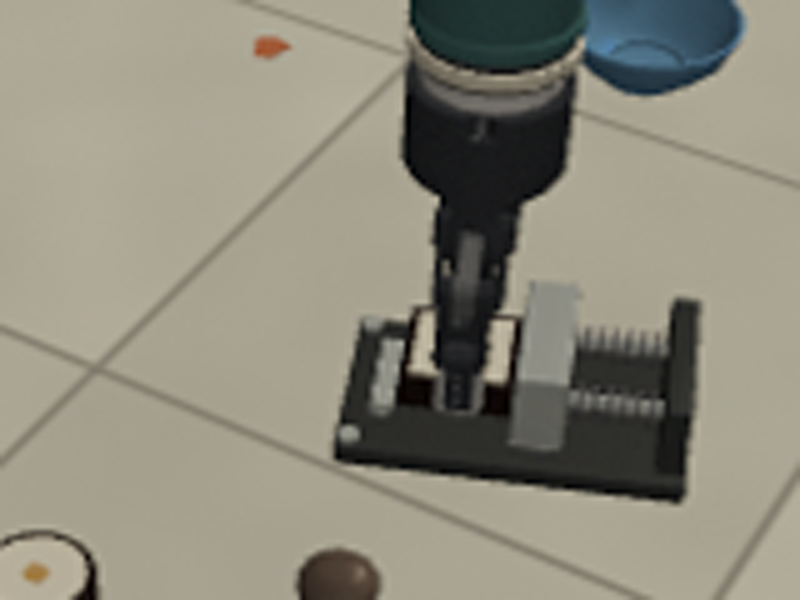

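The jaw is pressed back about 19–20 mm, and the scene view shows the plaque's rear edge clear of the lip at (395,370). Pushing 2 mm more, then lowering.

Emit:
jog_arm([
  [1,0,0,0.1,0],
  [1,0,0.2,0,0],
  [1,0,0.2,0,0],
  [1,0,0,0,0],
  [1,0,0,0,0],
])

```text
clock: 10.08
position: [0.5349, 0.1159, 0.0142]
orientation: [-0.584, 0.587, -0.398, 0.395]
force: [-6.4, -3.6, 0.5]
opening: 0.0544
```

```bash
python3 tj.py; python3 - <<'E'
from h import *
im=grab_frame('scene')[:,:,::-1].copy(); cv2.imwrite('pics/s8.png',cv2.resize(im[130:210,320:430],None,fx=7,fy=7,interpolation=cv2.INTER_CUBIC))
E
```

```text
clock 10.08 TCP in jig mm 4.3 0.6 z 14.2 F jig x,y -7.3 -1.0 Fz 0.5 zang 21.8
```

View pics/s8.png

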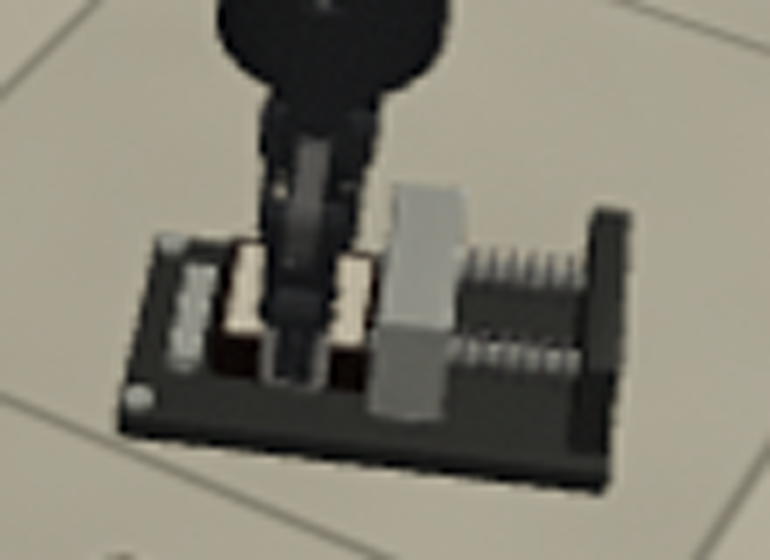

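The plaque is behind the lip at (190,315) with its underside below the lip's top. I'll lower the last 1 mm, ease it back to the lip and open.

Emit:
jog_arm([
  [1,0,0.06,0,0],
  [1,0,0,0,0],
  [1,0,0,-0.1,0],
  [1,0,0,-0.1,0],
  [1,0,0,0,0],
])

```text
clock: 10.55
position: [0.5314, 0.1145, 0.0134]
orientation: [-0.584, 0.587, -0.398, 0.395]
force: [-6.2, -3.5, 1.5]
opening: 0.0544
```

```bash
python3 tj.py
```

```text
clock 10.55 TCP in jig mm 0.6 0.6 z 13.4 F jig x,y -7.1 -0.9 Fz 1.5 zang 21.8
```

Emit:
jog_arm([
  [-1,0,0,0,0],
  [-1,0,0,0,0],
  [-1,0,0,0,0],
  [-1,0,0,0,0],
  [-1,0,0,0,0],
  [-1,0,0,0,0],
  [-1,0,0,0,0],
  [-1,0,0,0,0],
])

```text
clock: 11.22
position: [0.534, 0.1151, 0.0142]
orientation: [0.586, -0.585, 0.396, -0.396]
force: [0.3, -0.1, -0.2]
opening: 0.0855
```

```bash
python3 tj.py; python3 - <<'E'
from h import *
im=grab_frame('wrist')[:,:,::-1].copy(); cv2.imwrite('pics/w9.png',im)
E
```

```text
clock 11.22 TCP in jig mm 3.2 0.2 z 14.2 F jig x,y 0.3 -0.2 Fz -0.2 zang 21.8
```

View pics/w9.png

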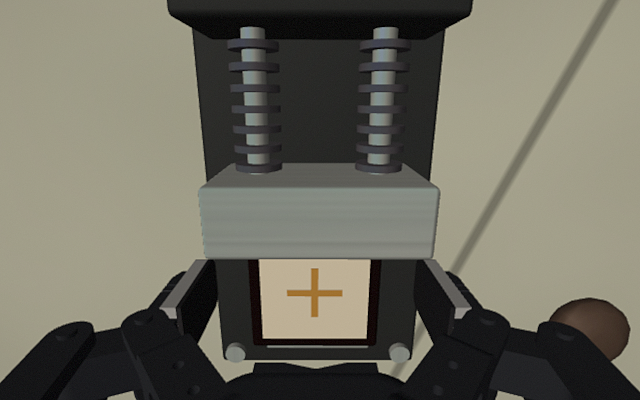

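The plaque sits square between lip and jaw, with its cross at (315,292) and the fingers clear on both sides. Raising straight up.

Emit:
jog_arm([
  [-1,0,-0.5,0,0],
  [-1,0,-1,0,0],
  [-1,0,-1,0,0],
  [-1,0,-1,0,0],
  [-1,0,-1,0,0],
  [-1,0,-1,0,0],
  [-1,0,-1,0,0],
  [-1,0,0,0,0],
])

```text
clock: 11.93
position: [0.5372, 0.1156, 0.1498]
orientation: [0.588, -0.583, 0.394, -0.399]
force: [1.2, -0.4, 0.9]
opening: 0.0855
```

Emit:
jog_arm([
  [-1,0,0,-1,0],
  [-1,0,0,-1,0],
  [-1,0,0,-1,0],
  [-1,0,0,-0.5,0],
  [-1,0,0,0,0],
  [-1,0,0,0,0],
])

```text
clock: 12.43
position: [0.4691, 0.0891, 0.1442]
orientation: [0.586, -0.585, 0.396, -0.397]
force: [0.3, 0.2, 0.7]
opening: 0.0857
```

```bash
python3 tj.py; python3 - <<'E'
from h import *
s,R=tool(); np.savez('w10.npz',p=s['position'],R=R)
im=grab_frame('wrist')[:,:,::-1].copy(); cv2.imwrite('pics/w10.png',im)
im=grab_frame('scene')[:,:,::-1].copy(); cv2.imwrite('pics/s10.png',cv2.resize(im[130:210,320:430],None,fx=7,fy=7,interpolation=cv2.INTER_CUBIC))
E
```

```text
clock 12.43 TCP in jig mm -66.7 0.1 z 144.2 F jig x,y 0.3 0.1 Fz 0.7 zang 21.8
```

View pics/w10.png

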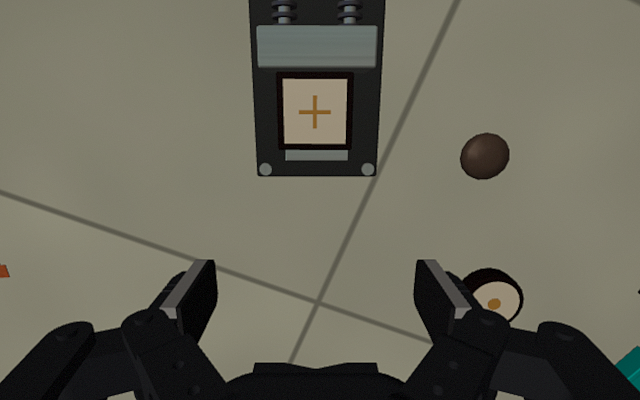

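View pics/s10.png

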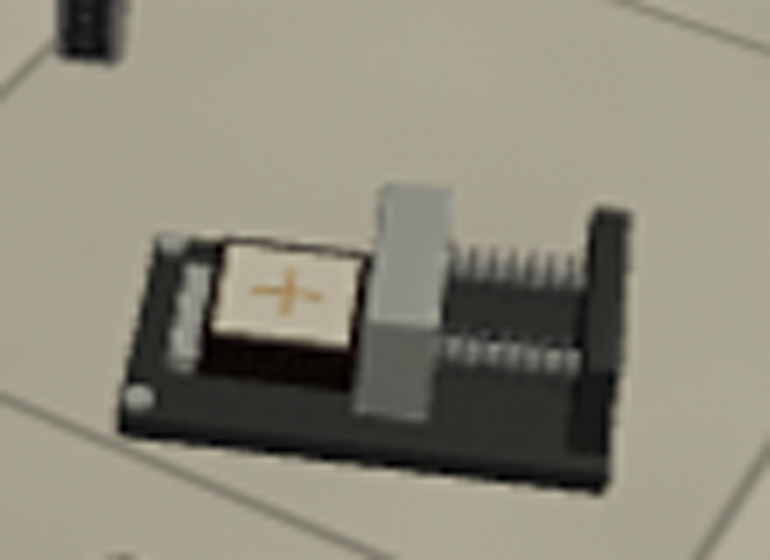

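Both views show the plaque lying face up between lip and jaw. To check flatness and position, I'll compare its corners with a prediction for the nest pose.

```bash
python3 - <<'E'
from h import *
d=np.load('w10.npz'); s={'position':d['p']};R=d['R']
im=cv2.imread('pics/w10.png'); F=6;o=np.array([240,10])
b=cv2.resize(im[10:110+80,240:390][:95*2],None,fx=4,fy=4,interpolation=cv2.INTER_CUBIC);F=4
q=[.5311,.1137];a=np.radians(21.8);c,sn=np.cos(a),np.sin(a)
jw=lambda x,y,z:[q[0]+(c*x-sn*y)/1e3,q[1]+(sn*x+c*y)/1e3,z/1e3]
sc=cv2.imread('pics/s10.png')
for z,col in((30,(0,0,255)),(12,(0,255,0))):
  for x in(-28,28):
    for y in(-28,28):
      p=(ww2pix(jw(x,y,z),s,R)-o+.5)*F-.5; cv2.circle(b,tuple(int(v) for v in p.round()),3,col,-1)
      p=(w2pix(jw(x,y,z),'scene')-[320,130]+.5)*7-.5; cv2.circle(sc,tuple(int(v) for v in p.round()),3,col,-1)
for pt in((-28,25,20),(-28,-25,20),(28,38,57),(28,-38,57)):
    p=(ww2pix(jw(*pt),s,R)-o+.5)*F-.5; cv2.circle(b,tuple(int(v) for v in p.round()),3,(255,0,255),-1)
    p=(w2pix(jw(*pt),'scene')-[320,130]+.5)*7-.5; cv2.circle(sc,tuple(int(v) for v in p.round()),3,(255,0,255),-1)
cv2.imwrite('pics/w10b.png',b[:600]);cv2.imwrite('pics/s10b.png',sc)
E
```

```text
(no output)
```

View pics/w10b.png

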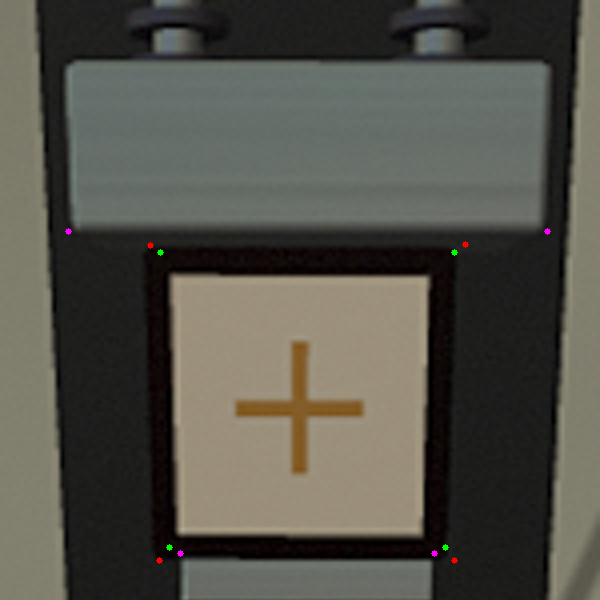

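View pics/s10b.png

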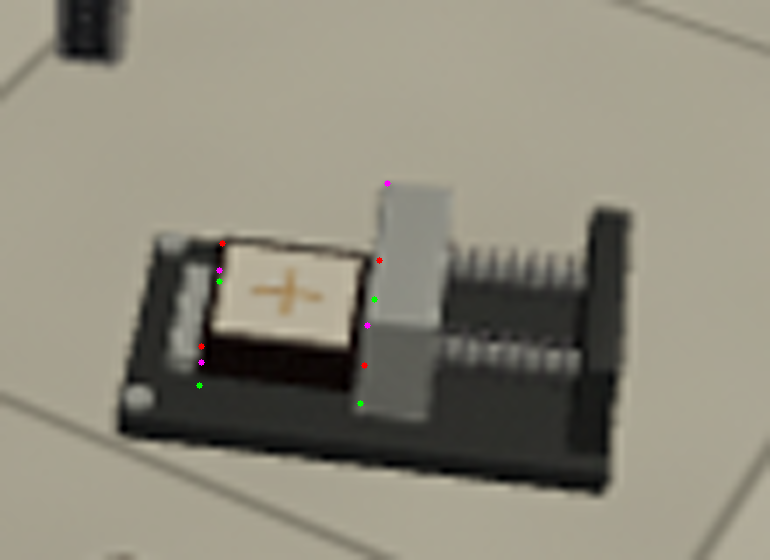

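The wrist view agrees with the nest pose, and the jaw sits at about 16 mm. In the scene view, though, the plaque is offset by about 1 px from the prediction. With plenty of time left, I'll check the height with an oblique view from the side.

Emit:
jog_arm([
  [-1,-1,0,0,0],
  [-1,-1,0,0,0],
  [-1,-1,0,0,0],
  [-1,-1,0.8,0,0],
  [-1,-1,0.8,0,0],
  [-1,-1,0.8,0,0],
  [-1,0,0.8,0,0],
  [-1,0,0.8,0,0],
])

```text
clock: 13.2
position: [0.425, 0.2022, 0.0636]
orientation: [0.586, -0.586, 0.396, -0.396]
force: [0.3, -0.2, -0.1]
opening: 0.0851
```

Emit:
jog_arm([
  [-1,0,0,0,0],
  [-1,0,0,0,0],
])

```text
clock: 13.37
position: [0.4241, 0.2006, 0.0633]
orientation: [-0.585, 0.586, -0.397, 0.396]
force: [0.5, 0.7, -0.2]
opening: 0.0854
```

```bash
python3 tj.py; python3 - <<'E'
from h import *
s,R=tool(); np.savez('w11.npz',p=s['position'],R=R)
im=grab_frame('wrist')[:,:,::-1].copy(); cv2.imwrite('pics/w11.png',im)
b=cv2.resize(im[:200,440:640],None,fx=3,fy=3,interpolation=cv2.INTER_CUBIC)
q=[.5311,.1137];a=np.radians(21.8);c,sn=np.cos(a),np.sin(a)
jw=lambda x,y,z:[q[0]+(c*x-sn*y)/1e3,q[1]+(sn*x+c*y)/1e3,z/1e3]
L=[((x,y,z),(0,0,255) if z==30 else (0,255,0)) for x in(-28,28) for y in(-28,28) for z in(30,12)]+[(t,(255,0,255)) for t in((-28,25,20),(-28,-25,20),(28,38,57),(28,-38,57),(28,38,12),(-53,50,12),(-53,-50,12))]
for X,col in L:
    p=(ww2pix(jw(*X),s,R)-[440,0]+.5)*3-.5; print(X,p.round().tolist()); cv2.circle(b,tuple(int(v) for v in p.round()),2,col,-1)
cv2.imwrite('pics/w11b.png',b)
E
```

```text
clock 13.37 TCP in jig mm -67.1 120.4 z 63.3 F jig x,y 0.7 0.5 Fz -0.2 zang 21.8
(-28, -28, 30) [474.0, 513.0]
(-28, -28, 12) [399.0, 494.0]
(-28, 28, 30) [156.0, 513.0]
(-28, 28, 12) [109.0, 494.0]
(28, -28, 30) [560.0, 169.0]
(28, -28, 12) [470.0, 181.0]
(28, 28, 30) [210.0, 169.0]
(28, 28, 12) [154.0, 181.0]
(-28, 25, 20) [145.0, 502.0]
(-28, -25, 20) [415.0, 502.0]
(28, 38, 57) [246.0, 145.0]
(28, -38, 57) [812.0, 145.0]
(28, 38, 12) [97.0, 181.0]
(-53, 50, 12) [-18.0, 617.0]
(-53, -50, 12) [481.0, 617.0]
```

View pics/w11b.png

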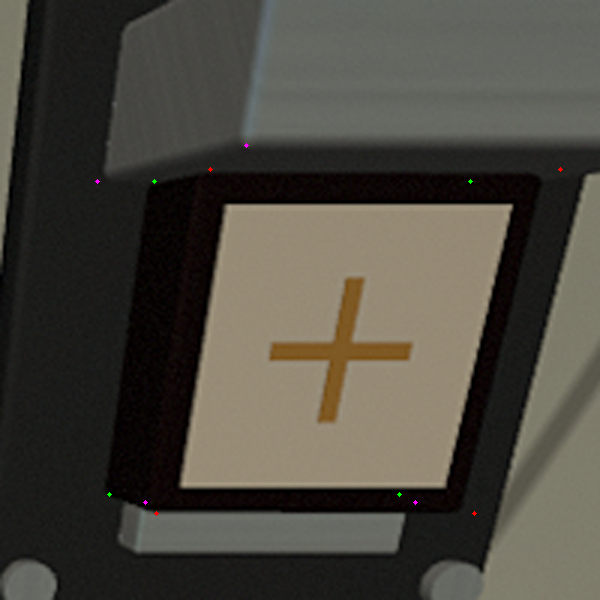

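In the oblique view, the plaque's lower edge at (108,494) and (148,185) matches the prediction for a plaque on the bed, (109,494) and (154,181). No gap shows underneath and the gripper is clear, so I'm handing in.

```bash
python3 -c "
from rig import ctrl
print(ctrl.close_job())"
```

```text
the job is handed in; nothing more can be done
None
```

The square plaque is loaded in the jig, face up and clamped between lip and jaw. I handed the job in at about 13.4 s of the 38 s allowed; the rig gives no verdict.

I gripped the plaque by the two sides that end up across the jig. Holding it just above the lip, I used its edge to push the jaw back. The push force reached 7.7 N, which by the spring figures is about 20 mm of travel. I then lowered the plaque behind the lip, eased it back, opened the gripper and moved clear.

**Last checks:**
- **Wrist views (from above and oblique from the side):** the plaque lies square to the jig, about 1 mm off centre across it. Its lower edges are within about 2 px of where the bed puts them, with no gap underneath. The jaw face is where a travel of about 16 mm puts it. The gripper is well clear.
- **Disagreement:** in the fixed scene camera the plaque appeared about 1–1.5 px (3–4 mm) off the prediction. That camera had also been about 1 px off on the empty jig. I relied on the closer wrist view, which did not show the offset.

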